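# Clamp the drilling blank with the slip-clutch thumbscrew

### The job

Set the wooden block down flat and square, midway between the two jaws and centred on them, in the little clamping fixture (lower it, do not drop it), its ends facing the jaws. Then turn the red wing screw clockwise until the block is clamped and the screw's clutch just begins to slip, and stop there: the white marks on wing and brass collar must be visibly out of line, but by less than an eighth of a turn. Let go, and leave the bolt, the tape roll and the jar where they stand.

Things in the scene. Friction and masses are not known exactly. Their poses are not given: they have to be found in the camera images.
- block_center (a point): Centre of the loose wooden block, 48 mm (its x) by 65 mm (its y) by 42 mm high (z), about 0.1 kg, lying on the table at the start. Its 65 mm length goes between the jaws, so that they press its 48 x 42 mm ends; hold it across the 48 mm. Either end may face either jaw.
- block: The same wooden block; origin at the centre of its underside.
- seat (a point): Point on the fixture's floor (12 mm above the table) where the middle of the block's underside goes down. z up, y from the fixed jaw toward the sliding jaw and screw. Fixed jaw face at y = -35.5 mm; sliding jaw face starts between y = +36.5 and +44.5 mm. Both jaws are 36 mm wide (x, narrower than the block) and 27 mm high; the floor is open on both x sides, 90 mm wide, no walls.
- fixed_jaw: Fixed blue jaw with a steel face, 36 x 16 x 27 mm, immovable; origin at the foot of its face, in the middle; its +y points toward the block.
- fixture: The fixed clamping fixture; dark base plate 90 mm (x) by 220 mm (y) by 12 mm; origin at the middle of its underside, on the table. Seat at y = -49.5 mm; screw axis (vertical) at x = 0, y = +65 mm, on a blue bearing block 58 x 70 mm, 44 mm high. The brass collar on it has its top 51 mm above the table. The wing does not rise or sink.
- wing_grip (a point): Grip point of the red wing screw, on its vertical axis, 74 mm above the table, 23 mm above the collar. The wing is an upright flat bar 42 mm long (this frame's x), 12 mm thick (y: hold it across this), from 57 to 88 mm above the table. Clockwise from above tightens: collar and wing turn together and the sliding jaw advances 10 mm per radian, no backlash, at 0.13 N m.
- wing_mark (a point): White mark at one end of the wing's top, 20 mm from the axis (the wing's +x end). At the start it stands over collar_mark; seen from above the two part only when the clutch slips (20 mm per radian of slip). From the start to first slip takes about 1 to 1.9 rad of turning, often more than one grasp. The screw holds by itself when let go.
- collar_mark (a point): White mark on the brass collar (50 mm in diameter), 20 mm from the axis. Once the jaw has pushed the block against the fixed jaw the torque rises, within about 0.3 rad, to about 0.32 N m. There the drag clutch between wing and collar slips: the wing turns on at this steady torque while the collar stands still. A stiff spring (2.5 N m per rad) between wing and clutch takes up to 0.13 rad, given back on letting go.
- bolt_center (a point): Steel hex bolt standing on its head beside the fixture, 17 mm wide, 46 mm high; this point is half-way up. Leave it standing.
- tape: Roll of green tape lying flat behind the fixture, 64 mm in diameter, 19 mm high; origin at the centre of its underside. Leave it.
- jar: White screw jar with a blue lid, 53 mm in diameter, 72 mm high, behind the fixture; origin at the centre of its underside. Leave it.
Things that resemble listed ones, but are neither listed nor needed, are in the scene too. Of the things that look like the block, the middle-sized one is meant.

How it is judged:
On the way, in this order (a step that is already met when the one before it is completed fails the run):
1. the block stands flat on the fixture's floor between the jaws, not yet clamped, and the clutch has not slipped (x of block_center in the frame of seat between -0.008 and 0.008 m and z of block_center in the frame of seat between 0.018 and 0.024 m and angle between block_center's own z axis and vertical below 0.08 rad and angle between the y axis of block_center and the y axis of seat, either way round below 0.12 rad and y of block_center in the frame of seat between -0.006 and 0.012 m and horizontal distance between wing_mark and collar_mark below 0.002 m and not (contact force between block and fixed_jaw above 5 N)), for 0.2 s.
2. the jaws clamp the block and the clutch has begun to slip (x of block_center in the frame of seat between -0.008 and 0.008 m and z of block_center in the frame of seat between 0.018 and 0.024 m and angle between block_center's own z axis and vertical below 0.08 rad and angle between the y axis of block_center and the y axis of seat, either way round below 0.12 rad and contact force between block and fixed_jaw above 5 N and horizontal distance between wing_mark and collar_mark above 0.003 m), for 0.1 s.
At the end, for the whole second after the job is handed in: The block is at rest, flat on the fixture floor (3 mm in height, 8 mm across, 0.12 rad in yaw), pressed on the fixed jaw with over 5 N; the wing and collar marks are 3 to 15 mm apart (0.15 to 0.77 rad of slip) (all of step 2 and horizontal distance between wing_mark and collar_mark below 0.015 m and linear speed of block below 0.02 m/s); the robot touches nothing.
It fails at once if the clutch slipped on, by more than an eighth of a turn (marks more than 15 mm apart) (horizontal distance between wing_mark and collar_mark above 0.015 m).
It fails at once if the fixed jaw was loaded with more than 60 N (contact force between anything else and fixed_jaw above 60 N).
It fails at once if the block was dropped into the fixture (horizontal distance between block_center and seat below 0.03 m and linear speed of block above 0.45 m/s).
It fails at once if the bolt was shifted by more than 15 mm or tipped over (distance of bolt_center from where it was at the start of the episode above 0.015 m or angle between bolt_center's own z axis and vertical above 0.3 rad).
It fails at once if the tape roll or the jar was shifted by more than 15 mm, or the jar tipped over (distance of any of tape, jar from where it was at the start of the episode above 0.015 m or angle between jar's own z axis and vertical above 0.3 rad).
It also fails if it takes over 64 s, if anything falls off the work surface, if the arm or the gripper's body presses on something with over 40 N, if the wrist force passes 120 N, or if a joint passes its speed limit or range.

### The arm

A 6-joint arm with a two-finger parallel gripper is mounted at the origin on a cart in front of the work surface, level with it; the furniture and walls round the work are solid. World frame = base frame: x ahead of the robot, y to its left, z up, the work surface at z = 0. Lengths are in m, angles in rad, forces in N, time in s.
With the tool pointing down it reaches from about 0.375 to 0.9 m from the base axis. Payload 3.1 kg.
Tool frame: the origin (TCP) lies on the centre line of the jaws, within the pads' length; the fingertips stand 19 mm ahead of it and the grasp point (between the pads) is the TCP; z points along the fingers, y is the line along which they close (so a half turn about z gives the same grasp; the last joint's range is limited). The gripper opens to 85 mm and grips with 20 to 120 N. Pads are 22 mm wide; open, the fingers measure 114 mm over their backs; the gripper's body (76 mm by 85 mm) begins 54 mm behind the grasp point. The pads swing forward as they close: fully open they stand 13 mm farther back than shut.
Start: joints at [0.945, 0.527, 1.433, -0, 1.181, -0.178], TCP at [0.271, 0.563, 0.25] pointing down, gripper open.
Joint ranges: [-3.08, 3.08], [-0.75, 2.2], [0.22, 2.44], [-1.43, 4.57], [0, 2.65], [-2.85, 2.85]. Speed limits (rad/s): [2.79, 2.79, 3.14, 3.14, 3.14, 3.14].

### API

Orientations are given as a unit quaternion [x, y, z, w].
In Python, from station import manip gives the robot as it stands.
- The arm moves only by the tool servo_tool, never from a script. Its argument "rows" is a list that holds one entry, the list of rows, each a list of 7 numbers: the turn, a rotation vector about the tool's x, y, z in degrees, then the shift along the tool's x, y, z in m, then the gripper command: -1 is shut, 1 is fully open, values between are in proportion. In form: [[[wx, wy, wz, tx, ty, tz, jaw], ...]]. A call has 1 to 8 rows; each row shifts and turns the commanded pose from where the row before left it, along the tool's axes as they then stand; what a row does not reach is not made up. A row lasts 1/12 s, in which the tool goes at most 41.7 mm and 7.16 degrees, less where a joint would pass 70% of its speed; a pose out of reach is approached as far as the arm can. A call is refused whole if a number of a shift passes 0.0417 or a number of a turn 7.16, either way. A call with a gripper value outside its range is refused whole. The fingers move at their own pace and stop on an object; "squeeze" is the grip in N (left out, the last holds). Time passes only in rows, so rows that do not move let the fingers close. It gives the time, the measured TCP pose, the force, the opening and the grip force at its end, in the units of the state.
- manip.sense(): the state, without advancing time (a new reading comes with each control period).
- manip.snapshot(name): name is "side" or "top" or "wrist"; returns the picture (384x512x3 uint8, blue, green, red); there is no depth.
- manip.camera_info(name): a dict with "K" (3x3 intrinsics, pixels), "camera_from_world" (4x4, takes a point from world to camera coordinates). Camera axes: x right, y down, z forward; pixel columns grow to the right and rows downward; lengths in m; the calibration is good to about 2 mm. A picture is of the moment at which its call begins: read the wrist's pose just before it. camera_info takes no time and is no camera call; for the wrist camera it gives the pose at the moment of the call.
- manip.sign_off(): hands the job in; it is judged then, once.
The state is a dict: "t": time; "q": joint angles; "qd": joint speeds; "tau": joint torques, N m; "tcp_pos": TCP position; "tool_rot": TCP orientation; "force": force on the tool from outside, world axes, zero at the start; "ft_torque": the same for the moment, N m; "finger_gap": opening from 0.0 (shut) to 1.0 (fully open); "gripper_force": force on a finger pad.
Only numpy, scipy, OpenCV 4.12 (cv2) and the standard library are available. Lean on these libraries where they do the work, as an engineer would, in place of code of your own. Each camera call takes 0.05 s, during which the arm holds its last target. There are 200 camera calls.

## Working session

There is one attempt and no reset: what is moved stays moved. The work goes in short steps, Python scripts to look and compute and a tool call to move; the robot and the scene stay as the last step left them, time stands still between calls to the robot, and variables do not carry over. Pictures are saved under pics/ and viewed, at most 10 in all, crops included, and the job is handed in when it is done.

Besides the shell and the picture viewer there is one more tool, called as name([rows], argument=value, ...), one row to a line, values as JSON. servo_tool: Moves the arm, as the interface text tells. Its arguments: {"type":"object","properties":{"rows":{"type":"array","items":{"type":"array","items":{"type":"array","items":{"type":"number"}}}},"squeeze":{"type":"number"}},"required":["rows"]}

```bash
mkdir -p pics; cat > h.py <<'E'
import numpy as np, cv2
from station import manip
from scipy.spatial.transform import Rotation as R
def ray(info,u,v,z):
    K=np.array(info["K"]);T=np.array(info["camera_from_world"])
    d=T[:3,:3].T@np.linalg.inv(K)@[u,v,1]; c=-T[:3,:3].T@T[:3,3]
    return c+d*(z-c[2])/d[2]
def proj(info,p):
    K=np.array(info["K"]);T=np.array(info["camera_from_world"])
    x=K@(T[:3,:3]@p+T[:3,3]); return x[:2]/x[2]
E
python3 - <<'E'
from h import *
s=manip.sense();print({k:np.round(v,3) for k,v in s.items()})
for n in("top","side"):
    i=manip.camera_info(n);im=manip.snapshot(n);cv2.imwrite(f"pics/{n}0.png",im)
    T=np.array(i["camera_from_world"]);print(n,np.array(i["K"]).round(1).tolist(),T.round(3).tolist(),(-T[:3,:3].T@T[:3,3]).round(3))
a=cv2.imread("pics/top0.png");b=cv2.imread("pics/side0.png")
E
```

```text
{'t': np.float64(0.0), 'q': array([ 0.944,  0.529,  1.434, -0.   ,  1.181, -0.179]), 'qd': array([ 0.   , -0.001,  0.001,  0.001, -0.002, -0.   ]), 'tau': array([ 1.0000e-03, -4.4236e+01, -1.7802e+01, -0.0000e+00,  8.0000e-03,
        0.0000e+00]), 'tcp_pos': array([0.27 , 0.563, 0.249]), 'tool_rot': array([ 0.222,  0.975, -0.001, -0.   ]), 'force': array([-0.081, -0.102, -0.259]), 'ft_torque': array([ 0.018, -0.003,  0.035]), 'gripper_force': np.float64(0.0), 'finger_gap': np.float64(1.003)}
top [[352.8, 0.0, 253.5], [0.0, 352.8, 186.3], [0.0, 0.0, 1.0]] [[0.028, -1.0, -0.003, -0.068], [-0.993, -0.028, -0.115, 0.528], [0.115, 0.006, -0.993, 0.866], [0.0, 0.0, 0.0, 1.0]] [ 0.427 -0.059  0.921]
side [[347.9, 0.0, 255.9], [0.0, 347.9, 196.1], [0.0, 0.0, 1.0]] [[-0.963, -0.27, 0.001, 0.503], [-0.182, 0.646, -0.741, 0.197], [0.199, -0.714, -0.672, 0.772], [0.0, 0.0, 0.0, 1.0]] [0.367 0.559 0.664]
```

View pics/top0.png

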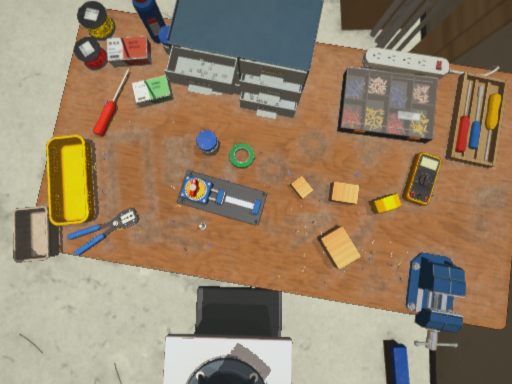

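View pics/side0.png

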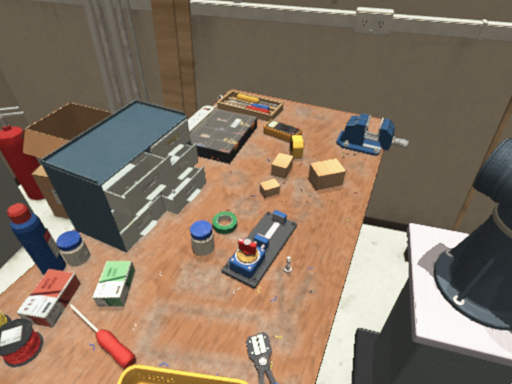

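The top view shows wooden blocks at (302,187) small, (345,192) middle and (340,247) large, with a yellow block at (386,203). By the description I take the middle one, at (345,192). The fixture is at (222,197) with its wing at (197,188), the bolt at (202,226), the tape at (242,155) and the jar at (207,141).

```bash
python3 - <<'E'
from h import *
im=cv2.imread("pics/top0.png");i=manip.camera_info("top");hsv=cv2.cvtColor(im,cv2.COLOR_BGR2HSV)
m=((hsv[...,0]>10)&(hsv[...,0]<24)&(hsv[...,2]>165)&(hsv[...,1]>60)).astype(np.uint8)
m[:, :280]=0;m[:,410:]=0;m[:165]=0;m[280:]=0
for c in cv2.findContours(m,0,2)[0]:
    if cv2.contourArea(c)<60: continue
    r=cv2.minAreaRect(c);P=np.array([ray(i,*p,.042) for p in cv2.boxPoints(r)])
    print(np.round(r[0]),P.mean(0).round(4),[np.linalg.norm(P[k]-P[k+1]).round(4) for k in(0,1)],[np.degrees(np.arctan2(*(P[k+1]-P[k])[1::-1])).round(1) for k in (0,1)])
# dark base plate
m=((hsv[...,2]<100)&(hsv[...,1]<110)).astype(np.uint8);m[:165]=0;m[230:]=0;m[:,:170]=0;m[:,275:]=0
m=cv2.morphologyEx(m,cv2.MORPH_OPEN,np.ones((3,3)))
m=cv2.convexHull(np.vstack([c for c in cv2.findContours(m,0,2)[0] if cv2.contourArea(c)>60]))
r=cv2.minAreaRect(m);P=np.array([ray(i,*p,.012) for p in cv2.boxPoints(r)])
print("fix",r,P.round(3),P.mean(0))
for nm,uv,z in(("tape",(242,155),.019),("jar",(207,141),.072),("bolt",(202,226),.046),("wing",(197,188),.088)): print(nm,ray(i,*uv,z).round(3))
a=cv2.resize(im[165:275,285:405],None,fx=4,fy=4,interpolation=2);b=cv2.resize(im[125:235,165:275],None,fx=4,fy=4,interpolation=2)
cv2.imwrite("pics/crop0.png",cv2.resize(np.hstack([a,b]),None,fx=.86,fy=.86))
E
```

```text
[287. 239.] [ 0.4013 -0.1388  0.042 ] [np.float64(0.0202), np.float64(0.0338)] [np.float64(-10.3), np.float64(-99.6)]
[294. 228.] [ 0.4277 -0.1576  0.042 ] [np.float64(0.0322), np.float64(0.0757)] [np.float64(-5.5), np.float64(-94.9)]
[393. 229.] [ 0.4322 -0.4009  0.042 ] [np.float64(0.0793), np.float64(0.054)] [np.float64(-88.4), np.float64(178.7)]
[398. 212.] [ 0.4736 -0.4148  0.042 ] [np.float64(0.058), np.float64(0.0477)] [np.float64(-40.4), np.float64(-130.3)]
[380. 206.] [ 0.4887 -0.3693  0.042 ] [np.float64(0.0199), np.float64(0.0316)] [np.float64(-65.5), np.float64(-157.3)]
[344. 227.] [ 0.4358 -0.2811  0.042 ] [np.float64(0.2557), np.float64(0.3243)] [np.float64(1.1), np.float64(-88.4)]
[349. 184.] [ 0.5414 -0.2926  0.042 ] [np.float64(0.2976), np.float64(0.0961)] [np.float64(-88.4), np.float64(178.7)]
fix ((200.87806701660156, 191.3809814453125), (38.249351501464844, 34.32535934448242), 17.744672775268555) [[0.486 0.142 0.012]
 [0.572 0.119 0.012]
 [0.544 0.023 0.012]
 [0.459 0.047 0.012]] [0.5152971  0.08272414 0.012     ]
tape [ 0.612 -0.021  0.019]
jar [0.634 0.064 0.072]
bolt [0.426 0.071 0.046]
wing [0.515 0.08  0.088]
```

View pics/crop0.png

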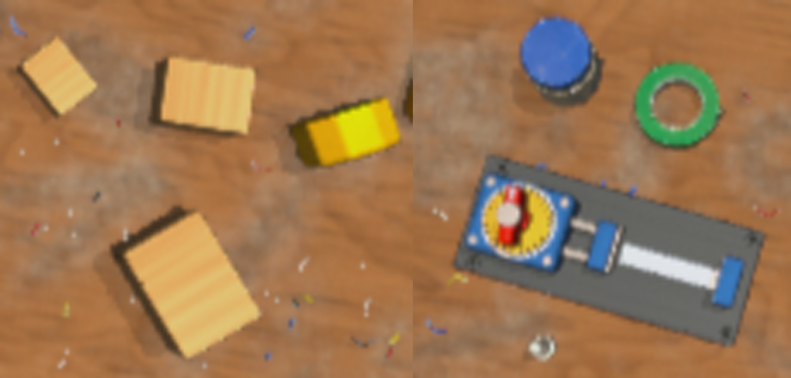

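The crop confirms the middle block, with top-face corners near crop (169,58), (254,70), (248,132) and (162,124). The plate corners are near crop (490,155), (763,234), (736,344) and (457,263). The bolt is at crop (541,347), in front of the screw.

```bash
cat >> h.py <<'E'
def delta(goal,yaw_y=None,lift=0):
    """tool-frame shift to goal and tool-z turn (deg) so that tool y lies along world heading yaw_y (deg, mod 180)"""
    s=manip.sense();Rt=R.from_quat(s["tool_rot"])
    d=Rt.inv().apply(np.array(goal)-s["tcp_pos"]);y=Rt.apply([0,1,0]);h=np.degrees(np.arctan2(y[1],y[0]))
    w=None
    if yaw_y is not None: w=-((yaw_y-h+90)%180-90)  # tool z down: +turn = cw from above
    print("tcp",np.round(s["tcp_pos"],4),"q6",np.round(s["q"][5],3),"tilt",np.round(Rt.apply([0,0,1]),4),"head",np.round(h,2),"shift",np.round(d,4),"turn",None if w is None else round(w,2),"F",np.round(s["force"],1),"t",round(float(s["t"]),2),"gap",round(float(s["finger_gap"]),3))
E
python3 - <<'E'
from h import *
i=manip.camera_info("top")
B=np.array([ray(i,285+x/3.44,165+y/3.44,.042) for x,y in((169,58),(254,70),(248,132),(162,124))])
F=np.array([ray(i,165+(x-413)/3.44,125+y/3.44,.012) for x,y in((490,155),(763,234),(736,344),(457,263))])
for P in(B,F):
    e=[P[(k+1)%4]-P[k] for k in range(4)]
    print(P.mean(0).round(4),[np.linalg.norm(v).round(4) for v in e],[np.degrees(np.arctan2(v[1],v[0])).round(1) for v in e])
delta([.5,.06,.25],60); delta([.53,-.3,.25])
c=manip.camera_info("wrist");T=np.array(c["camera_from_world"]);s=manip.sense()
print("cam in tool",R.from_quat(s["tool_rot"]).inv().apply(-T[:3,:3].T@T[:3,3]-s["tcp_pos"]).round(3),(T[:3,:3]@R.from_quat(s["tool_rot"]).as_matrix()).round(3).tolist(),np.array(c["K"]).round(0).tolist())
E
```

```text
[ 0.5185 -0.2839  0.042 ] [np.float64(0.0623), np.float64(0.0456), np.float64(0.0624), np.float64(0.0487)] [np.float64(-96.5), np.float64(174.2), np.float64(86.3), np.float64(-5.9)]
[0.5014 0.0259 0.012 ] [np.float64(0.2154), np.float64(0.0848), np.float64(0.2179), np.float64(0.0852)] [np.float64(-104.6), np.float64(167.7), np.float64(75.5), np.float64(-14.0)]
tcp [0.2702 0.5629 0.2494] q6 -0.179 tilt [-0.0012 -0.0016 -1.    ] head 64.34 shift [-0.4248 -0.3538 -0.    ] turn 4.34 F [ 0.2 -0.2  0.6] t 0.1 gap 1.001
tcp [0.2702 0.5629 0.2494] q6 -0.179 tilt [-0.0012 -0.0016 -1.    ] head 64.34 shift [-6.078e-01 -6.653e-01  5.000e-04] turn None F [ 0.2 -0.2  0.6] t 0.1 gap 1.001
cam in tool [ 0.065 -0.001 -0.123] [[-0.0, 1.0, 0.0], [-0.966, -0.0, -0.257], [-0.257, -0.0, 0.966]] [[345.0, 0.0, 259.0], [0.0, 345.0, 191.0], [0.0, 0.0, 1.0]]
```

servo_tool([
  [[0,0,0,-0.031,-0.027,0,1],[0,0,0,-0.031,-0.027,0,1],[0,0,0,-0.031,-0.027,0,1],[0,0,0,-0.031,-0.027,0,1],[0,0,0,-0.031,-0.027,0,1],[0,0,0,-0.031,-0.027,0,1],[0,0,0,-0.031,-0.027,0,1],[0,0,0,-0.031,-0.027,0,1]],
])

```text
t: 0.77
tcp_pos: [0.4007, 0.2594, 0.2501]
tool_rot: [0.222, 0.975, -0.0, -0.0]
force: [0.5, -0.2, -0.0]
finger_gap: 1.003
gripper_force: 0.0
```

servo_tool([
  [[0,0,0,-0.031,-0.027,0,1],[0,0,0,-0.031,-0.027,0,1],[0,0,0,-0.031,-0.027,0,1],[0,0,0,-0.031,-0.027,0,1],[0,0,0,-0.031,-0.027,0,1],[0,0,0,-0.031,-0.027,0,1],[0,0,7.1,0,0,0,1],[0,0,7.1,0,0,0,1]],
])

```text
t: 1.43
tcp_pos: [0.4992, 0.0319, 0.25]
tool_rot: [0.346, 0.938, -0.0, 0.0]
force: [-0.4, 0.3, -0.6]
finger_gap: 0.998
gripper_force: 0.0
```

servo_tool([
  [[0,0,7.1,0,0,0,1],[0,0,7.1,0,0,0,1],[0,0,7.1,0,0,0,1],[0,0,7.1,0,0,0,1],[0,0,7.1,0,0,0,1],[0,0,7.1,0,0,0,1],[0,0,7.1,0,0,0,1],[0,0,7.1,0,0,0,1]],
])

```text
t: 2.1
tcp_pos: [0.4978, 0.0348, 0.25]
tool_rot: [0.749, 0.663, -0.0, -0.0]
force: [-0.7, -0.6, 0.1]
finger_gap: 0.999
gripper_force: 0.0
```

servo_tool([
  [[0,0,7.1,0,0,0,1],[0,0,0,0,0,0,1],[0,0,0,0,0,0,1]],
])

```text
t: 2.35
tcp_pos: [0.4979, 0.0348, 0.2501]
tool_rot: [0.786, 0.619, -0.0, -0.0]
force: [0.2, -0.1, -0.3]
finger_gap: 1.001
gripper_force: 0.0
```

```bash
python3 - <<'E'
from h import *
import pickle
delta([.5185,-.2839,.2],-5.5)
i=manip.camera_info("wrist");im=manip.snapshot("wrist");cv2.imwrite("pics/w1.png",im);pickle.dump(i,open("w1.pkl","wb"))
cv2.imwrite("pics/w1v.png",cv2.resize(im,(768,576),interpolation=2))
E
```

```text
tcp [0.4979 0.0348 0.2501] q6 0.082 tilt [-6.e-04  1.e-04 -1.e+00] head -13.58 shift [-0.3049  0.0949  0.05  ] turn -8.08 F [ 0.2 -0.1 -0.3] t 2.35 gap 1.001
```

View pics/w1v.png

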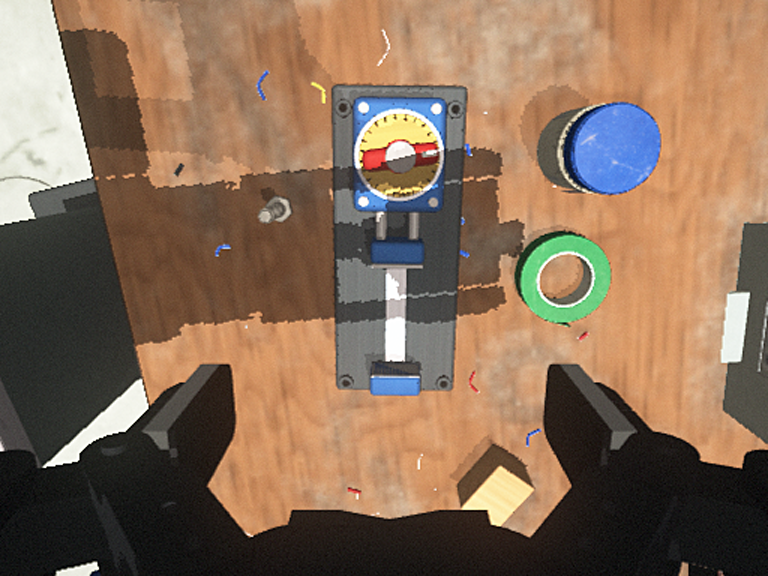

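The wrist view shows the fixture upright with its plate corners at (333,86), (467,86), (453,391) and (335,389). The collar centre is near (399,155), with the red wing nearly horizontal and its white mark at the right end (430,153). The sliding jaw is at (397,250) and the fixed jaw at (395,378). The bolt, tape and jar are clear of the work.

```bash
python3 - <<'E'
from h import *
import pickle
i=pickle.load(open("w1.pkl","rb"));im=cv2.imread("pics/w1.png");hsv=cv2.cvtColor(im,cv2.COLOR_BGR2HSV);H,S,V=cv2.split(hsv)
def big(m,x0,y0,x1,y1):
    k=np.zeros_like(m,np.uint8);k[y0:y1,x0:x1]=m[y0:y1,x0:x1]
    return max(cv2.findContours(k,0,2)[0],key=cv2.contourArea)
# plate
m=(S<75)&(V<140);c=cv2.convexHull(big(m|((H>100)&(H<125)&(S>100)),215,50,320,268))
r=cv2.minAreaRect(c);P=np.array([ray(i,*p,.012) for p in cv2.boxPoints(r)]);print("plate",np.round(cv2.boxPoints(r),1).tolist(),P.mean(0).round(4),[np.linalg.norm(P[k]-P[k+1]).round(4) for k in(0,1)],[np.degrees(np.arctan2(*(P[k+1]-P[k])[1::-1])).round(2) for k in(0,1)])
# collar ellipse: yellow or red or white inside
m=((H<35)&(S>90)).astype(np.uint8);c=cv2.convexHull(big(m,238,70,296,136))
e=cv2.fitEllipse(c);print("collar",np.round(e[0],1),np.round(e[1],1),ray(i,*e[0],.051).round(4))
m=(((H<6)|(H>174))&(S>150)&(V>90));c=big(cv2.morphologyEx(m.astype(np.uint8),cv2.MORPH_CLOSE,np.ones((7,7))),238,70,296,136)
r=cv2.minAreaRect(c);P=np.array([ray(i,*p,.088) for p in cv2.boxPoints(r)]);print("wing",P.mean(0).round(4),[np.linalg.norm(P[k]-P[k+1]).round(4) for k in(0,1)],[np.degrees(np.arctan2(*(P[k+1]-P[k])[1::-1])).round(2) for k in(0,1)])
# blue jaws
m=((H>98)&(H<125)&(S>130)&(V>40)).astype(np.uint8)
for n,b in(("slide",(240,150,290,185)),("fixed",(240,235,290,268))):
    c=big(m,*b);r=cv2.minAreaRect(c);print(n,cv2.boundingRect(c),np.round(cv2.boxPoints(r),1).tolist(),[ray(i,*p,.039).round(4).tolist() for p in cv2.boxPoints(r)])
cv2.imwrite("pics/w1c.png",cv2.resize(im[52:268,215:320],None,fx=2.75*2/2,fy=2.75,interpolation=2))
E
```

```text
plate [[220.89999389648438, 57.0], [312.5, 56.0], [314.70001220703125, 261.6000061035156], [223.10000610351562, 262.6000061035156]] [0.5049 0.0271 0.012 ] [np.float64(0.09), np.float64(0.2212)] [np.float64(-13.05), np.float64(-100.68)]
collar [265.8 103.2] [53.6 55.4] [0.5174 0.0925 0.051 ]
wing [0.5052 0.0952 0.088 ] [np.float64(0.0144), np.float64(0.014)] [np.float64(-13.6), np.float64(-103.57)]
slide (247, 158, 35, 18) [[247.0, 158.0], [281.0, 158.0], [281.0, 175.0], [247.0, 175.0]] [[0.4877, 0.0461, 0.039], [0.5201, 0.0383, 0.039], [0.5164, 0.0217, 0.039], [0.4836, 0.0296, 0.039]]
fixed (247, 252, 33, 11) [[247.0, 252.0], [279.0, 252.0], [279.0, 262.0], [247.0, 262.0]] [[0.4634, -0.0508, 0.039], [0.4961, -0.0587, 0.039], [0.4936, -0.07, 0.039], [0.4605, -0.062, 0.039]]
```

View pics/w1c.png

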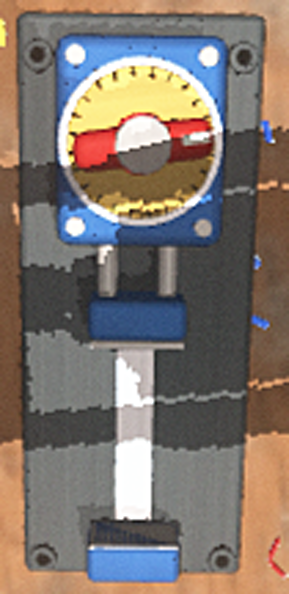

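```bash
python3 - <<'E'
from h import *
import pickle
i=pickle.load(open("w1.pkl","rb"))
f=lambda x,y,z:ray(i,215+(x+.5)/2.75-.5,52+(y+.5)/2.75-.5,z)
P=np.array([f(18,17,.012),f(266,13,.012),f(242,570,.012),f(24,568,.012)])
e=[P[(k+1)%4]-P[k] for k in range(4)];print(P.mean(0).round(4),[np.linalg.norm(v).round(4) for v in e],[np.degrees(np.arctan2(v[1],v[0])).round(2) for v in e])
Q=np.array([f(58,38,.044),f(227,38,.044),f(224,245,.044),f(60,243,.044)])
e=[Q[(k+1)%4]-Q[k] for k in range(4)];print("bearing",Q.mean(0).round(4),[np.linalg.norm(v).round(4) for v in e],[np.degrees(np.arctan2(v[1],v[0])).round(2) for v in e])
th=np.radians(76.);y=np.array([np.cos(th),np.sin(th)]);x=np.array([y[1],-y[0]])
ax=np.array([.5174,.0925]);C=P.mean(0)[:2]
for o,n in((C,"platecentre"),(ax-65e-3*y,"collar-derived")):
    print(n,o.round(4),"seat",(o-.0495*y).round(4))
    for nm,p in(("slideL",f(90,347,.039)),("slideR",f(184,347,.039)),("fixL",f(91,545,.039)),("fixR",f(181,546,.039)),("fixfootL",f(93,520,.012)),("fixfootR",f(178,520,.012)),("wingL",f(76,152,.088)),("wingR",f(215,133,.088)),("hub",f(144,143,.09))):
        d=p[:2]-o+.0495*y;print("  ",nm,np.round([d@x,d@y],4),end="")
    print()
w=f(215,133,.088)-f(76,152,.088);print("wing heading",np.degrees(np.arctan2(w[1],w[0])))
E
```

```text
[0.5019 0.0298 0.012 ] [np.float64(0.0886), np.float64(0.2173), np.float64(0.0907), np.float64(0.2151)] [np.float64(-12.75), np.float64(-104.0), np.float64(165.86), np.float64(75.43)]
bearing [0.5179 0.0916 0.044 ] [np.float64(0.0554), np.float64(0.0676), np.float64(0.0567), np.float64(0.0669)] [np.float64(-13.61), np.float64(-102.85), np.float64(165.71), np.float64(75.98)]
platecentre [0.5019 0.0298] seat [ 0.4899 -0.0183]
   slideL [-0.0173  0.042 ]   slideR [0.0166 0.0423]   fixL [-0.0171 -0.0355]   fixR [ 0.0173 -0.0357]   fixfootL [-0.0172 -0.0368]   fixfootR [ 0.0177 -0.0365]   wingL [-0.0196  0.1115]   wingR [0.0209 0.1171]   hub [0.0002 0.1142]
collar-derived [0.5017 0.0294] seat [ 0.4897 -0.0186]
   slideL [-0.0172  0.0424]   slideR [0.0168 0.0426]   fixL [-0.017  -0.0352]   fixR [ 0.0175 -0.0353]   fixfootL [-0.017  -0.0364]   fixfootR [ 0.0178 -0.0361]   wingL [-0.0195  0.1119]   wingR [0.021  0.1175]   hub [0.0003 0.1146]
wing heading -6.05026741922034
```

servo_tool([
  [[0,0,0,-0.038,0.012,0.005,1],[0,0,0,-0.038,0.012,0.005,1],[0,0,0,-0.038,0.012,0.005,1],[0,0,0,-0.038,0.012,0.005,1],[0,0,0,-0.038,0.012,0.005,1],[0,0,0,-0.038,0.012,0.005,1],[0,0,0,-0.038,0.012,0.005,1],[0,0,0,-0.038,0.012,0.005,1]],
])

```text
t: 3.07
tcp_pos: [0.5188, -0.2854, 0.2099]
tool_rot: [0.786, 0.618, 0.0, -0.0]
force: [0.8, -0.6, 0.5]
finger_gap: 1.003
gripper_force: 0.0
```

servo_tool([
  [[0,0,-4,0,0,0,1],[0,0,-4,0,0,0,1],[0,0,0,0,0,0,1],[0,0,0,0,0,0,1]],
])

```text
t: 3.4
tcp_pos: [0.5188, -0.2833, 0.21]
tool_rot: [0.742, 0.67, -0.0, -0.0]
force: [0.5, -0.9, 0.8]
finger_gap: 0.999
gripper_force: 0.0
```

```bash
python3 - <<'E'
from h import *
import pickle
delta([.5185,-.2839,.022],-5.5)
i=manip.camera_info("wrist");im=manip.snapshot("wrist");cv2.imwrite("pics/w2.png",im);pickle.dump(i,open("w2.pkl","wb"))
H,S,V=cv2.split(cv2.cvtColor(im,cv2.COLOR_BGR2HSV))
m=((H>10)&(H<24)&(V>150)&(S>60)&(S<150)).astype(np.uint8);m=cv2.morphologyEx(m,cv2.MORPH_OPEN,np.ones((5,5)))
p0=proj(i,np.array([.5185,-.2839,.042]));print("expected px",p0)
for c in cv2.findContours(m,0,2)[0]:
    if cv2.contourArea(c)<500: continue
    r=cv2.minAreaRect(c);P=np.array([ray(i,*p,.042) for p in cv2.boxPoints(r)])
    print(np.round(r[0]),P.mean(0).round(4),[np.linalg.norm(P[k]-P[k+1]).round(4) for k in(0,1)],[np.degrees(np.arctan2(*(P[k+1]-P[k])[1::-1])).round(1) for k in(0,1)])
cv2.imwrite("pics/w2v.png",im)
E
```

```text
tcp [ 0.5188 -0.2833  0.21  ] q6 -0.588 tilt [-6.e-04  5.e-04 -1.e+00] head -5.79 shift [-0.0007 -0.0002  0.188 ] turn -0.29 F [ 0.5 -0.9  0.8] t 3.4 gap 0.999
expected px [259.626704   176.92552396]
[260. 116.] [ 0.5244 -0.2332  0.042 ] [np.float64(0.045), np.float64(0.0251)] [np.float64(-5.8), np.float64(-94.6)]
[256. 178.] [ 0.5124 -0.3062  0.042 ] [np.float64(0.3893), np.float64(0.3269)] [np.float64(-5.8), np.float64(-85.2)]
```

View pics/w2v.png

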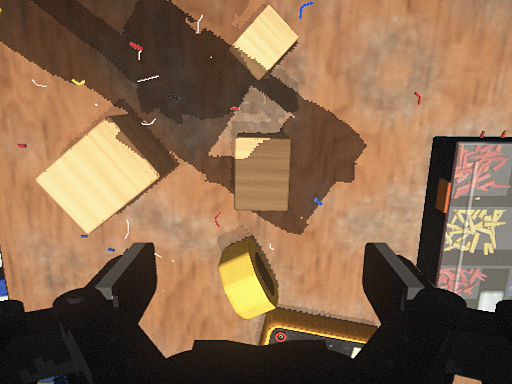

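The wrist view shows the middle block under the tool, its top-face corners at about (235,139), (289,139), (289,210) and (235,210). The small block at (265,42), the large one at (98,178) and the yellow piece at (247,280) are clear of the finger lanes.

```bash
python3 - <<'E'
from h import *
import pickle
i=pickle.load(open("w2.pkl","rb"));im=cv2.imread("pics/w2.png")
P=np.array([ray(i,*p,.042) for p in((235,139),(289.5,139),(289,210.5),(235,210.5))])
e=[P[(k+1)%4]-P[k] for k in range(4)];print(P.mean(0).round(4),[np.linalg.norm(v).round(4) for v in e],[np.degrees(np.arctan2(v[1],v[0])).round(2) for v in e])
g=cv2.cvtColor(im,cv2.COLOR_BGR2LAB)
for u in(250,262,280): print(u,g[128:145,u,0].tolist(),g[204:217,u,0].tolist())
for v in(165,195): print(v,g[v,228:241,0].tolist(),g[v,284:296,0].tolist(), im[v,228:241,0].tolist(),im[v,284:296,0].tolist())
delta([P.mean(0)[0],P.mean(0)[1],.022],-5.5)
E
```

```text
[ 0.5207 -0.2831  0.042 ] [np.float64(0.0458), np.float64(0.0631), np.float64(0.0479), np.float64(0.0631)] [np.float64(-5.81), np.float64(-94.93), np.float64(174.2), np.float64(83.14)]
250 [151, 149, 145, 143, 132, 56, 75, 69, 63, 121, 223, 234, 229, 227, 226, 223, 223] [153, 156, 155, 154, 149, 128, 111, 165, 160, 157, 162, 164, 157]
262 [146, 147, 147, 151, 146, 105, 62, 70, 69, 99, 206, 230, 222, 224, 217, 119, 130] [157, 156, 147, 148, 155, 155, 134, 85, 87, 86, 92, 85, 82]
280 [40, 51, 53, 58, 64, 57, 72, 74, 74, 69, 81, 105, 137, 126, 133, 131, 131] [153, 153, 152, 150, 149, 148, 132, 87, 89, 92, 95, 93, 95]
165 [87, 88, 93, 83, 66, 60, 77, 122, 135, 143, 140, 139, 136] [143, 145, 143, 143, 140, 114, 63, 77, 80, 74, 77, 78] [50, 51, 52, 45, 38, 38, 41, 73, 79, 85, 82, 84, 80] [87, 86, 85, 83, 85, 64, 33, 43, 45, 43, 45, 45]
195 [161, 165, 163, 163, 170, 155, 84, 137, 147, 149, 148, 145, 145] [151, 149, 145, 133, 109, 87, 94, 92, 85, 91, 87, 86] [94, 99, 97, 93, 98, 92, 44, 81, 87, 91, 87, 86, 87] [93, 88, 84, 81, 64, 51, 56, 61, 51, 54, 52, 49]
tcp [ 0.5189 -0.283   0.2102] q6 -0.587 tilt [-3.e-04  3.e-04 -1.e+00] head -5.77 shift [1.000e-04 1.900e-03 1.882e-01] turn -0.27 F [0.2 0.3 0.5] t 3.45 gap 1.003
```

servo_tool([
  [[0,0,0,0,0.002,0.03,1],[0,0,0,0,0,0.04,1],[0,0,0,0,0,0.04,1],[0,0,0,0,0,0.035,1],[0,0,0,0,0,0.025,1],[0,0,0,0,0,0.013,1],[0,0,0,0,0,0,1],[0,0,0,0,0,0,1]],
])

```text
t: 4.12
tcp_pos: [0.5215, -0.2833, 0.0275]
tool_rot: [0.742, 0.671, -0.0, 0.0]
force: [0.4, -0.3, 0.2]
finger_gap: 0.998
gripper_force: 0.0
```

servo_tool([
  [[0,0,0,0,0,0,-1],[0,0,0,0,0,0,-1],[0,0,0,0,0,0,-1],[0,0,0,0,0,0,-1],[0,0,0,0,0,0,-1],[0,0,0,0,0,0,-1],[0,0,0,0,0,0,-1],[0,0,0,0,0,0,-1]],
], squeeze=35)

```text
t: 4.78
tcp_pos: [0.522, -0.2843, 0.0293]
tool_rot: [0.742, 0.671, 0.0, 0.002]
force: [0.2, 0.1, 7.9]
finger_gap: 0.553
gripper_force: 37.4
```

servo_tool([
  [[0,0,0,0,0,-0.01,-1],[0,0,0,0,0,-0.02,-1],[0,0,0,0,0,-0.035,-1],[0,0,0,0,0,-0.035,-1],[0,0,0,0,0,0,-1],[0,0,0,0,0,0,-1]],
])

```text
t: 5.28
tcp_pos: [0.5223, -0.2845, 0.1302]
tool_rot: [0.742, 0.671, 0.0, 0.003]
force: [0.3, 0.5, -1.9]
finger_gap: 0.558
gripper_force: 36.6
```

```bash
python3 - <<'E'
from h import *
import pickle
delta([.4903,-.0166,.13],-14)
i=manip.camera_info("wrist");im=manip.snapshot("wrist");cv2.imwrite("pics/w3.png",im);pickle.dump(i,open("w3.pkl","wb"))
E
```

```text
tcp [ 0.5223 -0.2845  0.1302] q6 -0.586 tilt [ 0.0045 -0.0037 -1.    ] head -5.75 shift [ 0.2634 -0.0587 -0.0009] turn 8.25 F [ 0.3  0.5 -1.9] t 5.28 gap 0.558
```

View pics/w3.png

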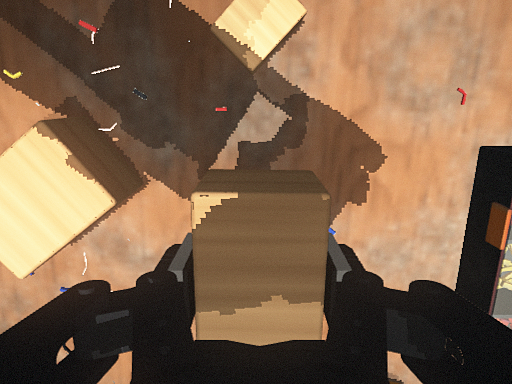

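The block is held squarely; its front top edge runs from (192,194) to (329,194) and the foot edge is at v≈171.

```bash
python3 - <<'E'
from h import *
import pickle
i=pickle.load(open("w3.pkl","rb"));s=manip.sense();Rt=R.from_quat(s["tool_rot"]).inv()
f=lambda u,v,dz:Rt.apply(ray(i,u,v,s["tcp_pos"][2]+dz)-s["tcp_pos"]).round(4)
for dz in(.0107,.0127,.0147): print(dz,f(192,193,dz),f(329,194,dz))
for dz in (-.0273,-.0293,-.0313): print(dz,f(203,171,dz),f(316,171,dz))
print(Rt.as_euler("xyz",degrees=True))
E
```

```text
0.0107 [ 0.0323 -0.0222 -0.0108] [ 0.0319  0.0249 -0.0107]
0.0127 [ 0.0329 -0.0218 -0.0128] [ 0.0324  0.0245 -0.0127]
0.0147 [ 0.0334 -0.0214 -0.0148] [ 0.033   0.024  -0.0147]
-0.0273 [ 0.0321 -0.0243  0.0272] [0.0321 0.0266 0.0273]
-0.0293 [ 0.0317 -0.0246  0.0292] [0.0317 0.0269 0.0293]
-0.0313 [ 0.0313 -0.0249  0.0312] [0.0312 0.0273 0.0313]
[-1.79948604e+02 -5.86773646e-02  8.42432028e+01]
```

servo_tool([
  [[0,0,0,0.02,-0.004,0,-1],[0,0,0,0.036,-0.008,0,-1],[0,0,0,0.036,-0.008,0,-1],[0,0,0,0.036,-0.008,0,-1],[0,0,0,0.036,-0.008,0,-1],[0,0,0,0.036,-0.008,0,-1],[0,0,0,0.036,-0.008,0,-1],[0,0,0,0.028,-0.0075,0,-1]],
])

```text
t: 6.0
tcp_pos: [0.4858, -0.0121, 0.1257]
tool_rot: [0.742, 0.671, -0.001, -0.002]
force: [0.4, 0.5, -1.4]
finger_gap: 0.558
gripper_force: 36.5
```

servo_tool([
  [[0,0,3,0,0,0,-1],[0,0,3,0,0,0,-1],[0,0,2.2,0,0,0,-1],[0,0,0,0,0,0,-1],[0,0,0,0,0,0,-1]],
])

```text
t: 6.42
tcp_pos: [0.4873, -0.0146, 0.1262]
tool_rot: [0.787, 0.616, -0.001, -0.001]
force: [-0.3, -0.2, -2.1]
finger_gap: 0.562
gripper_force: 36.3
```

```bash
python3 - <<'E'
from h import *
delta([.4895,-.0157,.0413],-14)
E
```

```text
tcp [ 0.4873 -0.0146  0.1262] q6 -0.017 tilt [-3.e-03  8.e-04 -1.e+00] head -13.89 shift [-0.0005  0.0027  0.0849] turn 0.11 F [-0.3 -0.2 -2.1] t 6.42 gap 0.562
```

servo_tool([
  [[0,0,0,-0.0005,0.0025,0.005,-1],[0,0,0,0,0,0.015,-1],[0,0,0,0,0,0.02,-1],[0,0,0,0,0,0.02,-1],[0,0,0,0,0,0.01,-1],[0,0,0,0,0,0.005,-1],[0,0,0,0,0,0,-1],[0,0,0,0,0,0,-1]],
])

```text
t: 7.08
tcp_pos: [0.4908, -0.0162, 0.0523]
tool_rot: [0.788, 0.616, -0.0, -0.0]
force: [-0.5, 0.7, -1.1]
finger_gap: 0.553
gripper_force: 36.5
```

```bash
python3 - <<'E'
from h import *
delta([.4895,-.0157,.0413],-14)
E
```

```text
tcp [ 0.4908 -0.0162  0.0523] q6 -0.017 tilt [-1.e-04 -0.e+00 -1.e+00] head -13.96 shift [ 0.0002 -0.0014  0.011 ] turn 0.04 F [-0.5  0.7 -1.1] t 7.08 gap 0.553
```

servo_tool([
  [[0,0,0,0,-0.0012,0.004,-1],[0,0,0,0,0,0.003,-1],[0,0,0,0,0,0.001,-1],[0,0,0,0,0,0.001,-1],[0,0,0,0,0,0,-1],[0,0,0,0,0,0,-1]],
])

```text
t: 7.58
tcp_pos: [0.4896, -0.0157, 0.0434]
tool_rot: [0.788, 0.616, 0.0, 0.0]
force: [0.1, -0.9, -1.3]
finger_gap: 0.558
gripper_force: 36.5
```

servo_tool([
  [[0,0,0,0,0,0.001,-1],[0,0,0,0,0,0.001,-1],[0,0,0,0,0,0,-1],[0,0,0,0,0,0,-1]],
])

```text
t: 7.92
tcp_pos: [0.4896, -0.0158, 0.0413]
tool_rot: [0.788, 0.616, 0.0, 0.0]
force: [0.5, -0.5, -1.6]
finger_gap: 0.557
gripper_force: 36.5
```

servo_tool([
  [[0,0,0,0,0,0.0005,-1],[0,0,0,0,0,0.0005,-1],[0,0,0,0,0,0,-1]],
])

```text
t: 8.17
tcp_pos: [0.4896, -0.0157, 0.0412]
tool_rot: [0.788, 0.616, 0.0, 0.0]
force: [-1.9, 0.6, 7.0]
finger_gap: 0.558
gripper_force: 37.4
```

servo_tool([
  [[0,0,0,0,0,0.0005,-1],[0,0,0,0,0,0.0005,-1],[0,0,0,0,0,0,-1]],
])

```text
t: 8.42
tcp_pos: [0.4896, -0.0157, 0.0412]
tool_rot: [0.788, 0.616, 0.0, 0.001]
force: [-3.9, 0.3, 16.5]
finger_gap: 0.558
gripper_force: 38.4
```

servo_tool([
  [[0,0,0,0,0,-0.001,-1],[0,0,0,0,0,0,0.4],[0,0,0,0,0,0,0.7],[0,0,0,0,0,0,0.7],[0,0,0,0,0,0,0.7],[0,0,0,0,0,0,0.7],[0,0,0,0,0,0,0.7]],
])

```text
t: 9.0
tcp_pos: [0.4894, -0.0157, 0.0401]
tool_rot: [0.788, 0.616, -0.0, -0.0]
force: [-0.3, 0.1, -0.6]
finger_gap: 0.847
gripper_force: 0.0
```

servo_tool([
  [[0,0,0,0,0,-0.015,0.7],[0,0,0,0,0,-0.04,0.7],[0,0,0,0,0,-0.04,0.7],[0,0,0,0,0,-0.04,0.7],[0,0,0,0,0,-0.03,0.7],[0,0,0,0,0,0,0.7],[0,0,0,0,0,0,0.7]],
])

```text
t: 9.58
tcp_pos: [0.4905, -0.016, 0.2071]
tool_rot: [0.788, 0.616, 0.001, 0.002]
force: [0.4, -0.0, -0.6]
finger_gap: 0.846
gripper_force: 0.0
```

```bash
python3 - <<'E'
from h import *
import pickle
delta([.5175,.0924,.2],84)
i=manip.camera_info("wrist");im=manip.snapshot("wrist");cv2.imwrite("pics/w4.png",im);pickle.dump(i,open("w4.pkl","wb"))
cv2.imwrite("pics/w4v.png",cv2.resize(im[0:260,180:360],None,fx=2.3,fy=2.3,interpolation=2))
E
```

```text
tcp [ 0.4905 -0.016   0.2071] q6 -0.017 tilt [ 0.0046 -0.0012 -1.    ] head -13.95 shift [1.117e-01 1.000e-04 7.100e-03] turn 82.05 F [ 0.4 -0.  -0.6] t 9.58 gap 0.846
```

View pics/w4v.png

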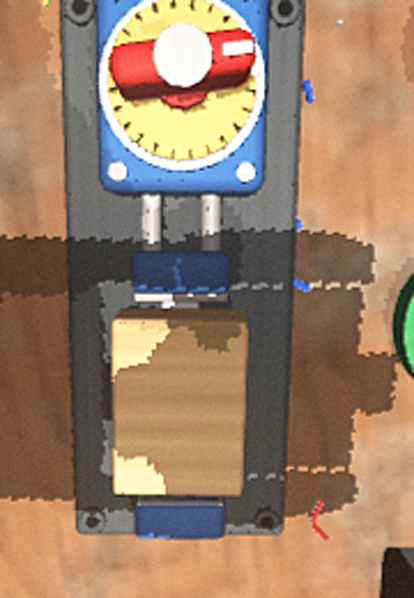

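The block sits squarely between the jaws, with its centre near (180,407) and the jaws at (181,272) and (180,520). The wing mark at (237,47) is still in line, with no collar mark showing.

```bash
python3 - <<'E'
from h import *
import pickle
i=pickle.load(open("w4.pkl","rb"))
f=lambda x,y,z:ray(i,180+(x+.5)/2.3-.5,(y+.5)/2.3-.5,z)[:2]
th=np.radians(76.);y=np.array([np.cos(th),np.sin(th)]);x=np.array([y[1],-y[0]]);s=np.array([.4899,-.0184])
for n,p in(("bTL",f(112,320,.054)),("bTR",f(247,320,.054)),("bBR",f(241,496,.054)),("bBL",f(115,493,.054)),("slide",f(181,303,.039)),("fixR",f(224,537,.039)),("fixL",f(136,535,.039)),("wingL",f(113,70,.088)),("wingR",f(254,45,.088)),("hub",f(183,55,.09))): print(n,np.round([(p-s)@x,(p-s)@y],4),p.round(4))
E
```

```text
bTL [-0.0243  0.0362] [0.4751 0.0226]
bTR [0.0225 0.0362] [0.5205 0.0113]
bBR [ 0.0217 -0.0282] [ 0.5041 -0.051 ]
bBL [-0.0246 -0.027 ] [ 0.4595 -0.0386]
slide [-0.0003  0.0407] [0.4994 0.0212]
fixR [ 0.0166 -0.0503] [ 0.4938 -0.0712]
fixL [-0.018  -0.0494] [ 0.4605 -0.062 ]
wingL [-0.0195  0.1098] [0.4975 0.0929]
wingR [0.02   0.1163] [0.5374 0.0896]
hub [1.000e-04 1.133e-01] [0.5175 0.0915]
```

servo_tool([
  [[0,0,0,0.028,0,0,0.2],[0,0,0,0.028,0,0,0.2],[0,0,0,0.028,0,0,0.2],[0,0,0,0.0277,0,0,0.2],[0,0,-7,0,0,0,0.2],[0,0,-7,0,0,0,0.2],[0,0,-7,0,0,0,0.2],[0,0,-7,0,0,0,0.2]],
])

```text
t: 10.3
tcp_pos: [0.5148, 0.093, 0.2026]
tool_rot: [0.613, 0.79, -0.002, -0.002]
force: [-0.7, -0.3, 1.4]
finger_gap: 0.599
gripper_force: 0.0
```

servo_tool([
  [[0,0,-7,0,0,0,0.2],[0,0,-7,0,0,0,0.2],[0,0,-7,0,0,0,0.2],[0,0,-7,0,0,0,0.2],[0,0,-7,0,0,0,0.2],[0,0,-7,0,0,0,0.2],[0,0,-7,0,0,0,0.2],[0,0,-7,0,0,0,0.2]],
])

```text
t: 10.97
tcp_pos: [0.5148, 0.0926, 0.2027]
tool_rot: [0.17, 0.985, -0.0, -0.003]
force: [-0.4, 0.6, 0.4]
finger_gap: 0.6
gripper_force: 0.0
```

servo_tool([
  [[0,0,-7,0,0,0,0.2],[0,0,-7,0,0,0,0.2],[0,0,0,0,0,0,0.2],[0,0,0,0,0,0,0.2]],
])

```text
t: 11.3
tcp_pos: [0.5153, 0.0927, 0.2034]
tool_rot: [0.054, 0.999, -0.0, -0.002]
force: [0.2, -0.7, -0.5]
finger_gap: 0.599
gripper_force: 0.0
```

```bash
python3 - <<'E'
from h import *
delta([.5175,.0924,.076],84)
E
```

```text
tcp [0.5153 0.0927 0.2034] q6 -1.499 tilt [-4.2e-03  2.0e-04 -1.0e+00] head 83.86 shift [-0.0028  0.      0.1274] turn -0.14 F [ 0.2 -0.7 -0.5] t 11.3 gap 0.599
```

servo_tool([
  [[0,0,0,-0.0025,0,0.02,0],[0,0,0,0,0,0.035,0],[0,0,0,0,0,0.035,0],[0,0,0,0,0,0.02,0],[0,0,0,0,0,0.01,0],[0,0,0,0,0,0,0],[0,0,0,0,0,0,0]],
])

```text
t: 11.88
tcp_pos: [0.5189, 0.0924, 0.085]
tool_rot: [0.053, 0.999, 0.0, -0.001]
force: [0.3, -0.3, -0.2]
finger_gap: 0.501
gripper_force: 0.0
```

```bash
python3 - <<'E'
from h import *
delta([.5175,.092,.076],84)
E
```

```text
tcp [0.5189 0.0924 0.085 ] q6 -1.502 tilt [-1.e-03  1.e-04 -1.e+00] head 83.98 shift [ 0.0013 -0.0005  0.009 ] turn -0.02 F [ 0.3 -0.3 -0.2] t 11.88 gap 0.501
```

servo_tool([
  [[0,0,0,0.0013,-0.0005,0.0045,0],[0,0,0,0,0,0.004,-0.4],[0,0,0,0,0,0,-0.6],[0,0,0,0,0,0,-0.7],[0,0,0,0,0,0,-1],[0,0,0,0,0,0,-1],[0,0,0,0,0,0,-1],[0,0,0,0,0,0,-1]],
], squeeze=60)

```text
t: 12.55
tcp_pos: [0.5178, 0.0926, 0.0775]
tool_rot: [0.052, 0.999, 0.0, 0.0]
force: [-1.0, 5.6, 6.5]
finger_gap: 0.131
gripper_force: 59.2
```

```bash
python3 - <<'E'
from h import *
delta([.5175,.092,.075],84);print(manip.sense()["ft_torque"])
E
```

```text
tcp [0.5178 0.0926 0.0775] q6 -1.503 tilt [ 1.e-03  8.e-04 -1.e+00] head 84.02 shift [ 0.0002 -0.0007  0.0025] turn 0.02 F [-1.   5.6  6.5] t 12.55 gap 0.131
[0.86456472 0.12049032 0.01093642]
```

servo_tool([
  [[0,0,3,0,0.0005,0,-1],[0,0,5,0,0,0,-1],[0,0,5,0,0,0,-1],[0,0,5,0,0,0,-1],[0,0,5,0,0,0,-1],[0,0,5,0,0,0,-1],[0,0,2,0,0,0,-1],[0,0,0,0,0,0,-1]],
])

```text
t: 13.22
tcp_pos: [0.5178, 0.0928, 0.0775]
tool_rot: [0.309, 0.951, 0.0, 0.0]
force: [-0.9, 5.4, 5.1]
finger_gap: 0.129
gripper_force: 59.3
```

```bash
python3 - <<'E'
from h import *
delta([.5175,.092,.075],84);print(manip.sense()["ft_torque"])
E
```

```text
tcp [0.5178 0.0928 0.0775] q6 -0.978 tilt [ 7.e-04  0.e+00 -1.e+00] head 54.02 shift [-0.0002 -0.0008  0.0025] turn -29.98 F [-0.9  5.4  5.1] t 13.22 gap 0.129
[0.66539277 0.17575488 0.16033608]
```

servo_tool([
  [[0,0,5,0,0,0,-1],[0,0,5,0,0,0,-1],[0,0,5,0,0,0,-1],[0,0,5,0,0,0,-1],[0,0,5,0,0,0,-1],[0,0,3,0,0,0,-1],[0,0,2,0,0,0,-1],[0,0,0,0,0,0,-1]],
])

```text
t: 13.88
tcp_pos: [0.5178, 0.0928, 0.0775]
tool_rot: [0.544, 0.839, 0.0, 0.0]
force: [-1.4, 3.5, 6.5]
finger_gap: 0.128
gripper_force: 59.3
```

```bash
python3 - <<'E'
from h import *
delta([.5175,.092,.075],84);print(manip.sense()["ft_torque"])
E
```

```text
tcp [0.5178 0.0928 0.0775] q6 -0.455 tilt [ 7.e-04  1.e-04 -1.e+00] head 24.02 shift [-0.0007 -0.0006  0.0025] turn -59.98 F [-1.4  3.5  6.5] t 13.88 gap 0.128
[0.75694273 0.21470571 0.11134923]
```

servo_tool([
  [[0,0,3,0,0,0,-1],[0,0,3,0,0,0,-1],[0,0,0,0,0,0,-1]],
])

```text
t: 14.13
tcp_pos: [0.5178, 0.0929, 0.0775]
tool_rot: [0.588, 0.809, 0.0, 0.0]
force: [-0.6, 3.9, 5.8]
finger_gap: 0.129
gripper_force: 59.3
```

```bash
python3 - <<'E'
from h import *
delta([.5175,.092,.075],84);print(manip.sense()["ft_torque"])
E
```

```text
tcp [0.5178 0.0929 0.0775] q6 -0.349 tilt [ 8.e-04  2.e-04 -1.e+00] head 17.99 shift [-0.0007 -0.0006  0.0025] turn -66.01 F [-0.6  3.9  5.8] t 14.13 gap 0.129
[0.77438733 0.16328462 0.09906191]
```

servo_tool([
  [[0,0,3,0,0,0,-1],[0,0,3,0,0,0,-1],[0,0,0,0,0,0,-1],[0,0,0,0,0,0,-1]],
])

```text
t: 14.47
tcp_pos: [0.5178, 0.0929, 0.0775]
tool_rot: [0.629, 0.778, 0.0, 0.0]
force: [-1.1, 5.3, 5.6]
finger_gap: 0.129
gripper_force: 59.3
```

```bash
cat > tq.py <<'E'
from h import *
delta([.5175,.092,.075],84);print(manip.sense()["ft_torque"])
E
python3 tq.py
```

```text
tcp [0.5178 0.0929 0.0775] q6 -0.246 tilt [ 9.e-04  2.e-04 -1.e+00] head 12.08 shift [-0.0008 -0.0005  0.0025] turn -71.92 F [-1.1  5.3  5.6] t 14.47 gap 0.129
[0.7367921  0.16978554 0.14236945]
```

servo_tool([
  [[0,0,3,0,0,0,-1],[0,0,3,0,0,0,-1],[0,0,0,0,0,0,-1],[0,0,0,0,0,0,-1]],
])

```text
t: 14.8
tcp_pos: [0.5178, 0.0929, 0.0775]
tool_rot: [0.668, 0.744, 0.0, 0.0]
force: [-0.6, 4.4, 5.3]
finger_gap: 0.129
gripper_force: 59.3
```

```bash
python3 tq.py
```

```text
tcp [0.5178 0.0929 0.0775] q6 -0.142 tilt [ 8.e-04  0.e+00 -1.e+00] head 6.12 shift [-0.0008 -0.0004  0.0025] turn -77.88 F [-0.6  4.4  5.3] t 14.8 gap 0.129
[0.75798403 0.17311688 0.24432259]
```

servo_tool([
  [[0,0,3,0,0,0,-1],[0,0,3,0,0,0,-1],[0,0,0,0,0,0,-1],[0,0,0,0,0,0,-1]],
])

```text
t: 15.13
tcp_pos: [0.5178, 0.0929, 0.0775]
tool_rot: [0.706, 0.708, 0.0, 0.0]
force: [-0.8, 5.1, 5.6]
finger_gap: 0.131
gripper_force: 59.3
```

```bash
python3 tq.py
```

```text
tcp [0.5178 0.0929 0.0775] q6 -0.037 tilt [ 0.001 -0.    -1.   ] head 0.14 shift [-0.0009 -0.0004  0.0025] turn -83.86 F [-0.8  5.1  5.6] t 15.13 gap 0.131
[0.8133044  0.24229593 0.32212968]
```

servo_tool([
  [[0,0,3,0,0,0,-1],[0,0,3,0,0,0,-1],[0,0,0,0,0,0,-1],[0,0,0,0,0,0,-1]],
])

```text
t: 15.47
tcp_pos: [0.5178, 0.0929, 0.0775]
tool_rot: [0.742, 0.67, 0.0, 0.0]
force: [-0.0, 5.2, 6.1]
finger_gap: 0.133
gripper_force: 59.3
```

```bash
python3 tq.py
```

```text
tcp [0.5178 0.0929 0.0775] q6 0.067 tilt [ 9.e-04 -0.e+00 -1.e+00] head -5.86 shift [-0.0009 -0.0003  0.0025] turn -89.86 F [-0.   5.2  6.1] t 15.47 gap 0.133
[0.81278396 0.11876039 0.30776062]
```

servo_tool([
  [[0,0,3,0,0,0,-1],[0,0,3,0,0,0,-1],[0,0,0,0,0,0,-1],[0,0,0,0,0,0,-1]],
])

```text
t: 15.8
tcp_pos: [0.5179, 0.0929, 0.0775]
tool_rot: [0.776, 0.63, 0.0, 0.0]
force: [-0.8, 4.5, 6.4]
finger_gap: 0.13
gripper_force: 59.3
```

```bash
python3 tq.py
```

```text
tcp [0.5179 0.0929 0.0775] q6 0.172 tilt [ 0.001  0.    -1.   ] head -11.87 shift [-0.001  -0.0002  0.0025] turn 84.13 F [-0.8  4.5  6.4] t 15.8 gap 0.13
[0.8054206  0.15837933 0.32328972]
```

servo_tool([
  [[0,0,3,0,0,0,-1],[0,0,3,0,0,0,-1],[0,0,0,0,0,0,-1],[0,0,0,0,0,0,-1]],
])

```text
t: 16.13
tcp_pos: [0.5179, 0.0929, 0.0775]
tool_rot: [0.808, 0.589, 0.0, 0.0]
force: [0.1, 4.5, 5.7]
finger_gap: 0.132
gripper_force: 59.3
```

```bash
python3 tq.py; python3 - <<'E'
from h import *
for n in("wrist","top"):
    im=manip.snapshot(n);cv2.imwrite(f"pics/{n}5.png",im)
a=cv2.imread("pics/wrist5.png")
cv2.imwrite("pics/w5v.png",cv2.resize(a[90:340,150:370],None,fx=2.3,fy=2.3,interpolation=2))
E
```

```text
tcp [0.5179 0.0929 0.0775] q6 0.277 tilt [ 0.001  0.    -1.   ] head -17.86 shift [-0.001  -0.0001  0.0025] turn 78.14 F [0.1 4.5 5.7] t 16.13 gap 0.132
[0.80439486 0.13617756 0.31109685]
```

View pics/w5v.png

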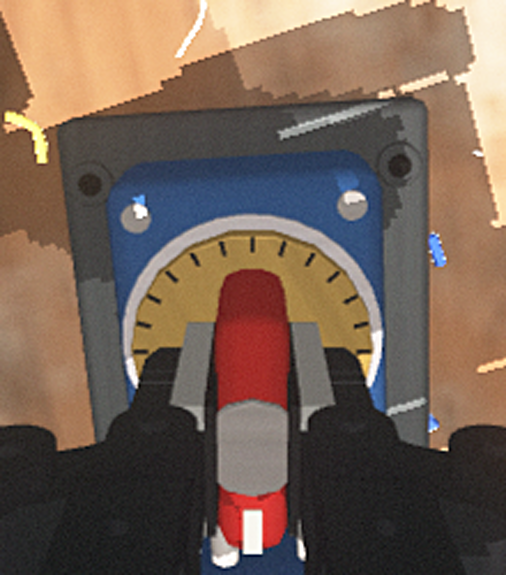

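The pads hold the wing, with its mark at (252,530), and the white collar mark now shows beside it at (225,548). So the clutch has slipped about 17°, which agrees with the torque plateau at 0.32 N m. I'll add 4°, release and lift.

servo_tool([
  [[0,0,2,0,0,0,-1],[0,0,2,0,0,0,-1],[0,0,0,0,0,0,-1],[0,0,0,0,0,0,-0.6],[0,0,0,0,0,0,-0.4],[0,0,0,0,0,0,0],[0,0,0,0,0,0,0],[0,0,0,0,0,0,0]],
])

```text
t: 16.9
tcp_pos: [0.5175, 0.0922, 0.0766]
tool_rot: [0.829, 0.559, -0.0, -0.0]
force: [1.1, -0.0, -0.8]
finger_gap: 0.499
gripper_force: 0.0
```

servo_tool([
  [[0,0,0,0,0,-0.01,0],[0,0,0,0,0,-0.03,0],[0,0,0,0,0,-0.04,0],[0,0,0,0,0,-0.04,0],[0,0,0,0,0,-0.02,0],[0,0,0,-0.04,0,0,0],[0,0,0,0,0,0,0],[0,0,0,0,0,0,0]],
])

```text
t: 17.57
tcp_pos: [0.502, 0.0543, 0.2179]
tool_rot: [0.83, 0.558, 0.0, 0.0]
force: [0.3, 0.3, -0.0]
finger_gap: 0.501
gripper_force: 0.0
```

```bash
python3 tq.py; python3 - <<'E'
from h import *
import pickle
i=manip.camera_info("wrist");im=manip.snapshot("wrist");cv2.imwrite("pics/w6.png",im);pickle.dump(i,open("w6.pkl","wb"))
cv2.imwrite("pics/w6v.png",cv2.resize(im[0:260,170:350],None,fx=2.3,fy=2.3,interpolation=2))
E
```

```text
tcp [0.502  0.0543 0.2179] q6 0.272 tilt [ 7.e-04 -2.e-04 -1.e+00] head -22.11 shift [4.070e-02 1.000e-04 1.429e-01] turn 73.89 F [ 0.3  0.3 -0. ] t 17.57 gap 0.501
[0.05118177 0.00034951 0.00228355]
```

View pics/w6v.png

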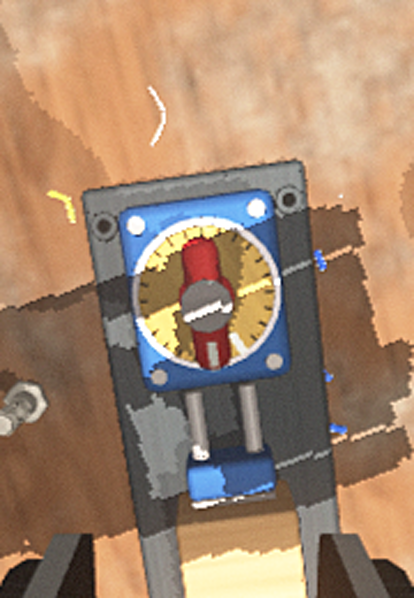

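After release, the wing mark is at (213,352) and the collar mark at (237,345), clearly parted. The sliding jaw is against the block at (232,500).

```bash
python3 - <<'E'
from h import *
import pickle
i=pickle.load(open("w6.pkl","rb"));f=lambda x,y,z:ray(i,170+(x+.5)/2.3-.5,(y+.5)/2.3-.5,z)[:2]
a,b=f(213,353,.088),f(237,345,.051);c=np.array([.5176,.0922])
print(a,b,np.linalg.norm(a-b),[np.degrees(np.arctan2(*(p-c)[::-1])) for p in(a,b)],[np.linalg.norm(p-c) for p in(a,b)])
E
```

```text
[0.5137251  0.07730322] [0.5211867  0.07138765] 0.009522046463187576 [np.float64(-104.58046934933148), np.float64(-80.22197276526039)] [np.float64(0.015392490163523637), np.float64(0.02111914163162296)]
```

```bash
python3 -c "
from station import manip
print(manip.sign_off())"
```

```text
the job is handed in; nothing more can be done
None
```

I handed the job in with the block clamped square in the fixture and the marks about 8 mm apart (roughly 0.4 rad of slip). The gripper is clear, and the bolt, tape and jar were not touched; sign-off returned no verdict.

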